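Free a bay and hold a terminal carrier home under its lip

TASK

Unlock the bayonet knob that blocks the bay of the grey frame (turn it anticlockwise, seen from above, to its stop), lift it out and leave it in the small clear tray. Then lay the green terminal carrier on the frame's deck and push its tongue in under the lip, against the spring, until its shoulder is up against the lip; finish while still holding it pressed fully home, so that a colleague can screw it down. Leave everything else on the bench where it is.

Things in the scene. Friction and masses are not known exactly. Their poses are not given: they have to be found in the camera images.
- frame: Fixed low grey sheet-metal frame, 150 (x) x 180 (y) mm, turned up to 0.25 rad; origin at the centre of its underside, its x runs from the robot's side towards the lip, z up. Flat deck, top 30 mm above the bench. Along the far side a lip overhangs the deck, with a solid bar of the same height (44 mm over the bench) behind it.
- mouth (a point): Frame's axes; middle of the lip's front edge, at deck height (30 mm over the bench), 35 mm ahead (+x) of the frame's centre. The lip is 10 to 14 mm above the deck, 25 mm deep; the mouth under it is 10 mm high and 86 mm wide, cheeks close it at both sides; a spring pad is 12 mm inside. Fully home, the carrier's shoulder touches the lip's edge here, its tongue 20 mm inside.
- hole (a point): Frame's axes; bayonet hole's axis at deck height, 55 mm before (-x) the mouth. A shaft hole with a lug slot to each side along the frame's y, slots 13 mm wide, ending 20 mm from the axis, their ends just visible beside the knob's collar.
- knob_grip (a point): Loose bayonet knob standing in the hole: black upright bar grip 34 (its y) x 14 (its x) x 36 mm tall on a steel collar 30 mm wide, 4 mm thick, resting on the deck. This point is the bar's centre, 22 mm above the deck while seated; bar's top 18 mm above it, collar's top 18 mm below; z up. Its y starts turned clockwise from the frame's y by 0.9 to 1.3 rad (a half turn looks alike).
- knob: The same knob; origin at the centre of its foot, 36 mm below knob_grip. Two lugs, 36 x 7 mm over all, in line with the bar. Turned anticlockwise it meets a stop within 0.06 rad past where the bar lies along the frame's y (parallel to the lip); there the lugs fit the slots and 14 mm straight up it is free. Clockwise it meets a stop and stays locked. Turns freely, about 100 g.
- carrier_grip (a point): Loose green plastic terminal carrier, about 150 g, flat on the bench, yaw up to 0.5 rad either way. This point is the centre of its upright terminal block, 20 (its x) x 50 (its y) x 38 mm tall, 25 mm above the carrier's underside, 19 mm below the block's top. Fully home it is 46 mm before (-x), and 25 mm above, point mouth, the carrier's x along the frame's x.
- carrier: The same carrier; origin at the centre of its underside, 16 mm ahead (+x) of carrier_grip. Base plate 100 (x) x 76 (y) x 6 mm. A ridge across it, 14 mm high over the plate, x = 22 to 30 mm from the origin, is the shoulder (front face at 30); the plate beyond it, x = 30 to 50 mm, is the tongue. Block at x = -26 to -6 mm.
- spring_pad (a joint): Spring pad under the lip, slides along the frame's x: 0 at rest, about 0.008 m when the carrier is fully home. Pushes back with 2 N at rest and 6 N at 8 mm, and pushes the carrier out again when it is let go.
- tray_in (a point): Fixed small open clear tray for removed parts, 90 (x) x 84 (y) x 22 mm high, walls and floor 3 mm, near the middle in front of the robot; this point is the centre of its inner floor, 3 mm above the bench.
- spool: Bystander: metal solder spool 52 mm across, 53 mm tall, standing; origin at its underside.
- terminal_strip: Bystander: green terminal strip 35 x 70 x 26 mm with two rows, no tongue; origin at its underside.
- screwdriver: Bystander: screwdriver lying on the bench.
- pliers: Bystander: pliers with red grips, 130 mm long, lying flat.
- bit_holder: Bystander: black bit holder 50 x 100 x 26 mm; origin at its underside.
- rocker_switch: Bystander: small black switch 18 x 28 x 22 mm near the tray; origin at its underside.
There are look-alikes about, which are no part of the job. What is shaped like the knob but blue is not meant.

How it is judged:
By the outcome, as a careful person would: the job done as asked, in the order asked, and still so for the second after the job is handed in, while the arm keeps its last pose, push and grip.
It also fails if it takes over 62 s, if anything falls off the work surface, if the arm or the gripper's body presses on something with over 40 N, if the wrist force passes 120 N, or if a joint passes its speed limit or range.

ROBOT

A 6-joint arm with a two-finger parallel gripper is mounted at the origin on the work surface. World frame = base frame: x ahead of the robot, y to its left, z up, the work surface at z = 0. Lengths are in mm, angles in rad, forces in N, time in s.
With the tool pointing down it reaches from about 350 to 975 mm from the base axis. Payload 7.1 kg.
Tool frame: the origin (TCP) lies at the centre of the arm's flange, where the gripper is bolted on; the fingertips stand 182 mm ahead of it and the grasp point (between the pads) lies 163 mm ahead of it; z points along the fingers, y is the line along which they close (so a half turn about z gives the same grasp; the last joint's range is limited). The gripper opens to 88 mm and grips with 3 to 60 N. Pads are 20 mm wide; open, the fingers measure 115 mm over their backs; the gripper's body (75 mm by 178 mm) begins 61 mm behind the grasp point.
Start: joints at [1.083, 0.423, 1.63, -0, 1.089, -0.019], TCP at [282.353, 557.569, 404.675] pointing down, gripper open.
Joint ranges: [-3, 3], [-0.9, 2.11], [0.09, 2.58], [-1.31, 4.45], [0.11, 2.69], [-2.54, 2.54]. Speed limits (rad/s): [2.39, 2.39, 3.01, 3.14, 3.14, 3.14].

INTERFACE

Orientations are given as a rotation vector (axis times angle).
In Python, from workcell import readout, get_image, ctrl gives the robot as it stands.
- The arm moves only by the tool step_arm, never from a script. Its argument "targets" is a list that holds one entry, the list of rows, each a list of 7 numbers: the shift along the world's x, y, z as a fraction of full scale, then the turn, a rotation vector about the world's x, y, z as a fraction of full scale, then the opening, from 0 (shut) to 1 (fully open). In form: [[[dx, dy, dz, wx, wy, wz, claw], ...]]. A call has exactly 5 rows; each row shifts and turns the commanded pose from where the row before left it; what a row does not reach is not made up. Full scale, the value 1, is 0.05 m for a shift and 4 degrees for a turn. A row lasts 1/8 s, in which the tool goes at most 62.5 mm and 10.7 degrees, less where a joint would pass 70% of its speed; a pose out of reach is approached as far as the arm can. A call with a number of a shift or a turn outside -1 to 1 is refused whole. A call with a gripper value outside its range is refused whole. The fingers move at their own pace and stop on an object; the grip force is fixed at half the most. Time passes only in rows, so rows that do not move let the fingers close, or fill a call up. It gives the time, the measured TCP pose, the force, the opening and the grip force at its end, in the units of the state.
- readout.get_obs(): the state, without advancing time (a new reading comes with each control period).
- get_image(name): name is "side" or "top" or "wrist"; returns a dict with "pixels" (400x640x3 uint8, red, green, blue), "intrinsics" (3x3 intrinsics, pixels), "extrinsics" (4x4, takes a point from world to camera coordinates). Camera axes: x right, y down, z forward; pixel columns grow to the right and rows downward; lengths in mm; the calibration is good to about 2 mm. A picture is of the moment at which its call begins. There is no depth.
- ctrl.close_job(): hands the job in; it is judged then, once.
The state is a dict: "t": time; "qpos": joint angles; "qvel": joint speeds; "joint_torque": joint torques, N m; "ee_pos": TCP position; "orientation": TCP orientation; "ft_force": force on the tool from outside, world axes, zero at the start; "moment": the same for the moment, N m; "width": finger opening in mm; "grasp_force": force on a finger pad.
Only numpy, scipy, OpenCV 4.12 (cv2) and the standard library are available. Lean on these libraries where they do the work, as an engineer would, in place of code of your own. Each camera call takes 0.05 s, during which the arm holds its last target. There are 200 camera calls.

## Working session

There is one attempt and no reset: what is moved stays moved. The work goes in short steps, Python scripts to look and compute and a tool call to move; the robot and the scene stay as the last step left them, time stands still between calls to the robot, and variables do not carry over. Pictures are saved under pics/ and viewed, at most 10 in all, crops included, and the job is handed in when it is done.

Besides the shell and the picture viewer there is one more tool, called after "Call:" as name(argument=value, ...), one argument or row to a line, values as JSON. step_arm: Moves the arm, as the interface text tells. Shift numbers are shares of 0.05 m and turn numbers shares of 4 degrees, none past 1 either way. Its arguments: {"type":"object","properties":{"targets":{"type":"array"}},"required":["targets"]}

```bash
mkdir -p pics; cat > h.py <<'E'
import numpy as np, cv2
from workcell import readout, get_image, ctrl
def snap(name, fn):
    d=get_image(name); cv2.imwrite('pics/'+fn+'.png', d['pixels'][:,:,::-1]); np.savez('pics/'+fn+'.npz',K=d['intrinsics'],E=d['extrinsics']); return d
def crop(fn,x0,y0,x1,y1,s,out):
    im=cv2.imread('pics/'+fn+'.png')[y0:y1,x0:x1]; cv2.imwrite('pics/'+out+'.png',cv2.resize(im,None,fx=s,fy=s,interpolation=cv2.INTER_CUBIC))
def ray(fn,u,v):
    c=np.load('pics/'+fn+'.npz'); E=c['E']; R=E[:3,:3]; o=-R.T@E[:3,3]
    d=R.T@np.linalg.inv(c['K'])@np.array([u,v,1.]); return o,d/np.linalg.norm(d)
def atz(fn,u,v,z):
    o,d=ray(fn,u,v); return o+d*(z-o[2])/d[2]
def tri(*obs):
    A=np.zeros((3,3));b=np.zeros(3)
    for fn,u,v in obs:
        o,d=ray(fn,u,v);P=np.eye(3)-np.outer(d,d);A+=P;b+=P@o
    p=np.linalg.solve(A,b)
    res=[round(float(np.linalg.norm((np.eye(3)-np.outer(d,d))@(p-o))),1) for o,d in (ray(*q) for q in obs)]
    return p.round(1),res
def proj(fn,p):
    c=np.load('pics/'+fn+'.npz'); q=c['K']@(c['E']@np.append(p,1))[:3]; return (q[:2]/q[2]).round(1)
E
python3 - <<'E'
from h import *
for n in ('top','side','wrist'):
    d=snap(n,n+'0'); print(n,(-d['extrinsics'][:3,:3].T@d['extrinsics'][:3,3]).round())
a=[cv2.imread(f'pics/{n}0.png') for n in('top','side')]
print(readout.get_obs())
E
```

```text
top [ 405.   -4. 1542.]
side [ 478. 1018.  758.]
wrist [218. 589. 384.]
{'t': 0.15, 'qpos': array([ 1.08299969e+00,  4.23663125e-01,  1.63047634e+00, -4.26349510e-05,
        1.08860892e+00, -1.89567897e-02]), 'qvel': array([-9.82366100e-04, -5.02807979e-03, -1.48138704e-03, -5.00184814e-04,
        4.38450881e-05,  1.18971309e-03]), 'joint_torque': array([ 2.71037979e-04, -5.44981992e+01, -2.73919362e+01,  6.44160435e-02,
        2.04761373e-02, -1.14153165e-04]), 'ee_pos': array([282.2674343 , 557.39683309, 404.09648567]), 'orientation': array([-7.29636252e-01, -3.05542823e+00,  1.77217818e-03]), 'ft_force': array([-0.47570316,  0.35689279,  0.23302866]), 'moment': array([ 0.01730706, -0.00955545, -0.01755813]), 'grasp_force': 0.0, 'width': 88.12076958292465}
```

View pics/top0.png

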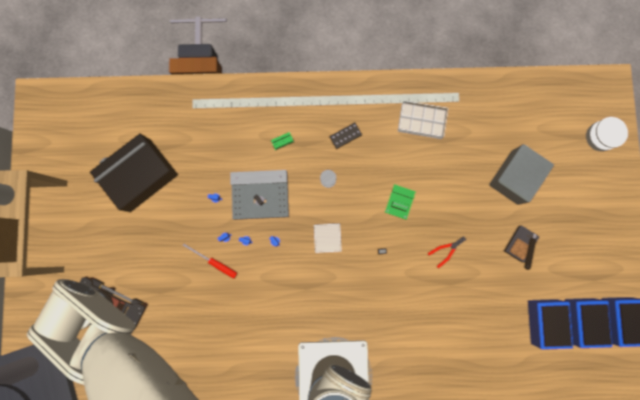

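View pics/side0.png

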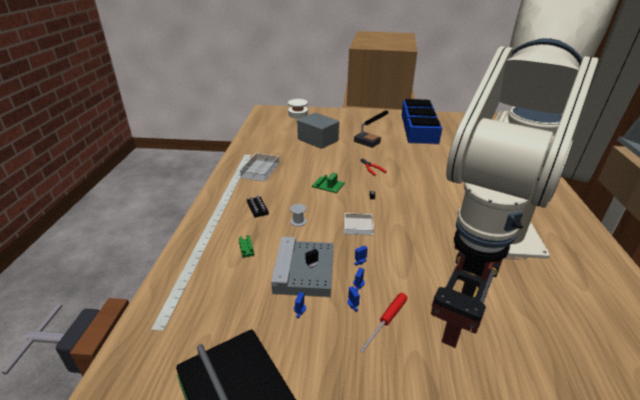

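The top view shows the frame at (260,195) with the black knob at (259,200), and the four blue ones at (214,197), (224,237), (245,240) and (275,240) are look-alikes. The small clear tray is at (328,238); the compartment box at (423,119) is not it. The carrier is at (400,201), a plate with a block; the green thing at (283,141) is the two-row strip, with no tongue. I'll confirm this in enlarged crops.

```bash
python3 - <<'E'
from h import *
crop('top0',220,160,430,265,3.8,'ctop')
crop('side0',230,165,390,305,4.2,'cside')
E
```

```text
(no output)
```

View pics/ctop.png

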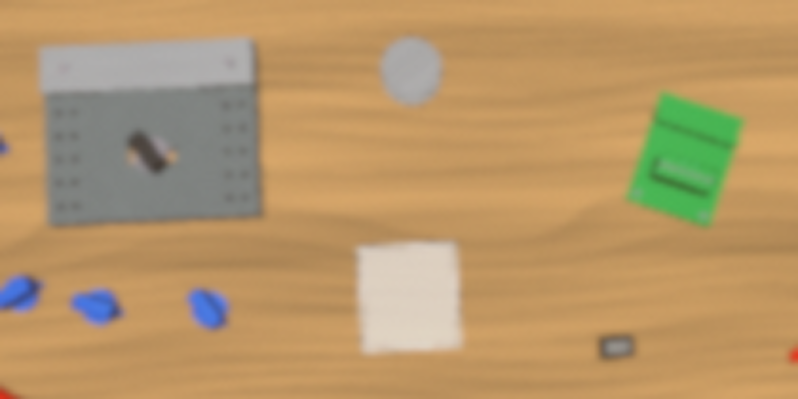

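View pics/cside.png

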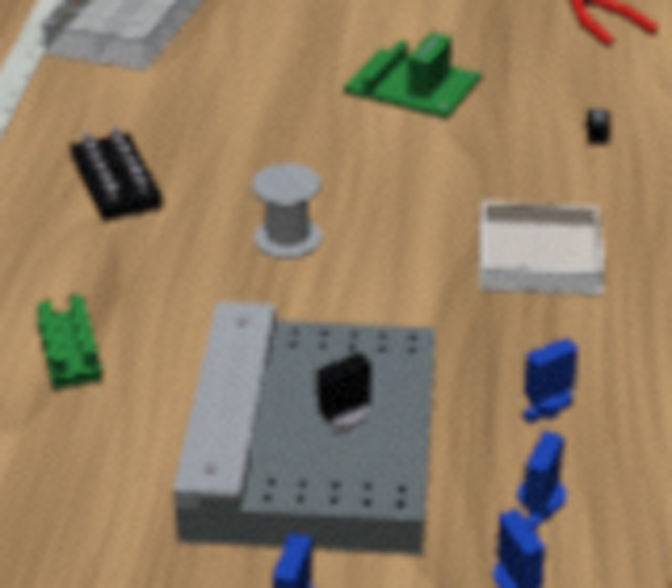

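```bash
python3 - <<'E'
from h import *
T=lambda u,v:('top0',220+u/3.8,160+v/3.8)
S=lambda u,v:('side0',230+u/4.2,165+v/4.2)
def pr(n,*a): print(n,*a)
pr('knobtop',tri(T(148,150),S(345,363)))
pr('lipfrontL',tri(T(42,93),S(241,498)),atz(*T(42,93),44).round())
pr('lipfrontR',tri(T(257,84),S(273,307)),atz(*T(257,84),44).round())
pr('lipbackL',tri(T(39,48),S(177,492)),atz(*T(39,48),44).round())
pr('lipbackR',tri(T(253,38),S(217,303)),atz(*T(253,38),44).round())
pr('deckFL',tri(T(52,225),S(422,518)),atz(*T(52,225),30).round())
pr('deckFR',tri(T(262,215),S(434,328)),atz(*T(262,215),30).round())
pr('carr blocktop',tri(T(684,170),S(438,46)),atz(*T(684,170),44).round())
for n,p in dict(FL=(664,93),FR=(743,118),BL=(627,200),BR=(708,226)).items(): pr('c'+n,atz(*T(*p),6).round())
pr('bar ends',atz(*T(133,135),70).round(),atz(*T(164,168),70).round())
for p in((357,246),(456,241),(462,347),(363,353)): pr('tray',atz(*T(*p),22).round())
for p in((411,71),(617,347)): pr('spool/switch',atz(*T(*p),40).round())
pr('wr',[ (proj('wrist0',(620,y,30))) for y in (150,)])
E
```

```text
knobtop (array([560. , 220.5,  68.5]), [0.5, 0.5])
lipfrontL (array([613.4, 314.1,  39.7]), [0.2, 0.2]) [613. 313.  44.]
lipfrontR (array([617.8, 132.1,  38.3]), [1.3, 1.3]) [616. 131.  44.]
lipbackL (array([651.4, 315.9,  42.9]), [0.3, 0.3]) [652. 316.  44.]
lipbackR (array([656.5, 134.6,  40.9]), [0.8, 0.8]) [655. 134.  44.]
deckFL (array([503.9, 308.6,  27.4]), [1.8, 1.8]) [502. 308.  30.]
deckFR (array([507.1, 130.6,  27.1]), [1.4, 1.4]) [505. 130.  30.]
carr blocktop (array([ 529. , -227. ,   44.6]), [3.6, 3.6]) [ 533. -227.   44.]
cFL [ 604. -218.    6.]
cFR [ 580. -286.    6.]
cBL [ 511. -182.    6.]
cBR [ 487. -251.    6.]
bar ends [572. 233.  70.] [544. 207.  70.]
tray [477.  51.  22.]
tray [479. -34.  22.]
tray [390. -36.  22.]
tray [387.  48.  22.]
spool/switch [624.   1.  40.]
spool/switch [ 386. -165.   40.]
wr [array([193.7, 461.6])]
```

Call:
step_arm(
  targets=[
    [[0.185,-0.225,-0.055,0,0,-0.96,1],[0.185,-0.225,-0.055,0,0,-0.96,0.5],[0.185,-0.225,-0.055,0,0,-0.96,0.5],[0.185,-0.225,-0.055,0,0,-0.96,0.5],[0.185,-0.225,-0.055,0,0,-0.96,0.5]],
  ],
)

```text
t: 0.78
ee_pos: [328.8, 500.8, 390.5]
orientation: [-1.232, -2.89, 0.001]
ft_force: [0.8, -0.2, 0.3]
width: 51.5
grasp_force: 0.0
```

Call:
step_arm(
  targets=[
    [[0.185,-0.225,-0.055,0,0,-0.96,0.5],[0.185,-0.225,-0.055,0,0,-0.96,0.5],[0.185,-0.225,-0.055,0,0,-0.96,0.5],[0.185,-0.225,-0.055,0,0,-0.96,0.5],[0.185,-0.225,-0.055,0,0,-0.96,0.5]],
  ],
)

```text
t: 1.4
ee_pos: [375.1, 444.6, 376.8]
orientation: [-1.697, -2.644, 0.001]
ft_force: [0.4, -0.6, 0.5]
width: 43.9
grasp_force: 0.0
```

Call:
step_arm(
  targets=[
    [[0.185,-0.225,-0.055,0,0,-0.96,0.5],[0.185,-0.225,-0.055,0,0,-0.96,0.5],[0.185,-0.225,-0.055,0,0,-0.96,0.5],[0.185,-0.225,-0.055,0,0,-0.96,0.5],[0.185,-0.225,-0.055,0,0,-0.96,0.5]],
  ],
)

```text
t: 2.02
ee_pos: [421.3, 388.4, 363.1]
orientation: [-2.114, -2.324, 0.001]
ft_force: [-0.6, -0.5, -0.5]
width: 44.2
grasp_force: 0.0
```

Call:
step_arm(
  targets=[
    [[0.185,-0.225,-0.055,0,0,-0.96,0.5],[0.185,-0.225,-0.055,0,0,-0.96,0.5],[0.185,-0.225,-0.055,0,0,-0.96,0.5],[0.185,-0.225,-0.055,0,0,-0.96,0.5],[0.185,-0.225,-0.055,0,0,-0.96,0.5]],
  ],
)

```text
t: 2.65
ee_pos: [467.6, 332.1, 349.4]
orientation: [-2.472, -1.939, 0.001]
ft_force: [0.9, 0.1, -0.3]
width: 44.1
grasp_force: 0.0
```

Call:
step_arm(
  targets=[
    [[0.185,-0.225,-0.055,0,0,-0.96,0.5],[0.185,-0.225,-0.055,0,0,-0.96,0.5],[0.185,-0.225,-0.055,0,0,-0.96,0.5],[0.185,-0.225,-0.055,0,0,-0.96,0.5],[0.185,-0.225,-0.055,0,0,-0.96,0.5]],
  ],
)

```text
t: 3.28
ee_pos: [513.8, 275.9, 335.6]
orientation: [-2.761, -1.499, 0.001]
ft_force: [-0.4, -0.3, 0.1]
width: 43.7
grasp_force: 0.0
```

Call:
step_arm(
  targets=[
    [[0.185,-0.225,-0.055,0,0,-0.96,0.5],[0.185,-0.225,-0.055,0,0,-0.96,0.5],[0.185,-0.225,-0.055,0,0,-0.96,0.5],[0.185,-0.225,-0.055,0,0,-0.96,0.5],[0.185,-0.225,-0.055,0,0,-0.96,0.5]],
  ],
)

```text
t: 3.9
ee_pos: [560.1, 219.6, 321.8]
orientation: [-2.972, -1.018, 0.001]
ft_force: [0.3, -0.0, 0.5]
width: 43.8
grasp_force: 0.0
```

```bash
python3 - <<'E'
from h import *
d=snap('wrist','w1'); o=readout.get_obs(); print(o['t'],o['ee_pos'],o['orientation'],o['qpos'],o['width'])
E
```

```text
3.95 [560.85540583 218.61218871 321.52141614] [ 2.97322457e+00  1.01293141e+00 -6.37084028e-04] [ 3.52014360e-01  4.93832030e-01  1.73855204e+00 -6.95407544e-04
  9.09627452e-01  1.26653398e+00] 43.72419946276466
```

View pics/w1.png

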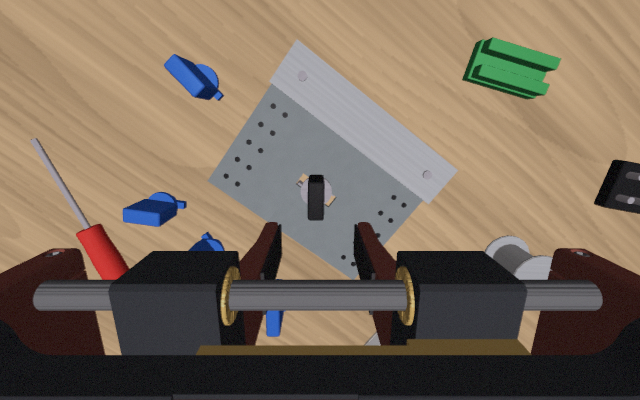

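The wrist view shows the black knob bar at (316,197), nearly upright in the picture, its collar at (317,193) and slot ends at (303,180) and (330,200). The lip's front edge runs from (271,84) to (427,204). One crop for the fine reading.

```bash
python3 - <<'E'
from h import *
crop('w1',270,155,370,235,8,'cw1')
E
```

```text
(no output)
```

View pics/cw1.png

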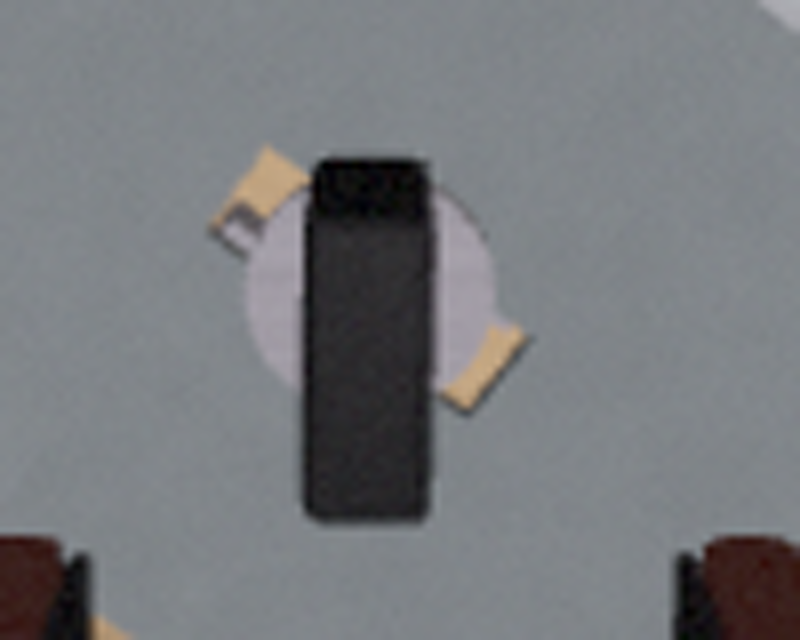

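```bash
python3 - <<'E'
from h import *
W=lambda u,v:('w1',270+u/8,155+v/8)
c=[atz(*W(u,v),70) for u,v in((305,215),(433,215),(428,520),(303,520))]
print('bar',np.mean(c,0).round(1),[x.round(1)[:2] for x in c]); d=(c[0]+c[1]-c[2]-c[3]); print('bar yaw',np.arctan2(d[1],d[0]),np.linalg.norm(d)/2)
print('tri bar top', tri(W(367,368),('top0',220+148/3.8,160+150/3.8),('side0',230+345/4.2,165+363/4.2)))
print('collar',atz(*W(371,288),34).round(1))
s=[atz(*W(*p),30) for p in((268,148),(208,228),(528,338),(468,410))]
print('slot c',np.mean(s,0).round(1)); e=s[0]+s[1]-s[2]-s[3]; print('slot ang-90',np.arctan2(e[1],e[0])-np.pi/2,np.linalg.norm(e)/2)
a=atz('w1',271,84,44);b=atz('w1',427,204,44);e=a-b;print('lip',a.round(1),b.round(1),'yaw',np.arctan2(e[1],e[0])-np.pi/2,np.linalg.norm(e),'mid',(a+b)/2)
g=[atz('w1',*p,30) for p in((208,181),(356,279))]; print('deck front',g)
o=atz('w1',297,40,44),atz('w1',457,171,44);print('lip back',o)
from scipy.spatial.transform import Rotation as R
ob=readout.get_obs(); M=R.from_rotvec(ob['orientation']).as_matrix(); print('phi',np.arctan2(M[1,1],M[0,1]), M[:,2])
E
```

```text
bar [559.8 223.1  70. ] [array([569.1, 238.4]), array([577.2, 227.9]), array([550.7, 207.8]), array([542.5, 218.4])]
bar yaw 0.6470204637536296 33.31606630806638
tri bar top (array([559.9, 221.6,  68.8]), [1.5, 1.2, 0.8])
collar [560.  222.9  34. ]
slot c [559.7 223.   30. ]
slot ang-90 0.02464332335451025 39.340784503658874
lip [612.  311.5  44. ] [615.6 134.8  44. ] yaw 0.02024152930574008 176.6693390007664 mid [613.7945846  223.15071467  44.        ]
deck front [array([502.84283526, 311.32101181,  30.        ]), array([508.87935663, 130.17210899,  30.        ])]
lip back (array([652.29412773, 314.19041047,  44.        ]), array([655.10610224, 134.87415589,  44.        ]))
phi -0.9140923871172245 [-2.03834113e-04 -6.59593836e-04 -9.99999762e-01]
```

Call:
step_arm(
  targets=[
    [[-0.01,0.07,-0.2,0,0,-0.1,0.5],[0,0,-0.5,0,0,0,0.5],[0,0,-0.5,0,0,0,0.5],[0,0,-0.5,0,0,0,0.5],[0,0,-0.3,0,0,0,0.5]],
  ],
)

```text
t: 4.58
ee_pos: [558.4, 224.1, 220.4]
orientation: [-2.974, -1.013, 0.004]
ft_force: [-0.3, 0.5, 0.1]
width: 43.7
grasp_force: 0.0
```

Call:
step_arm(
  targets=[
    [[0,0,0,0,0,0,0.5],[0,0,0,0,0,0,0],[0,0,0,0,0,0,0],[0,0,0,0,0,0,0],[0,0,0,0,0,0,0]],
  ],
)

```text
t: 5.2
ee_pos: [559.7, 223.6, 222.8]
orientation: [2.975, 1.011, 0.002]
ft_force: [0.9, -0.7, 3.6]
width: 14.0
grasp_force: 30.0
```

```bash
python3 - <<'E'
from h import *
o=readout.get_obs(); print(o)
E
```

```text
{'t': 5.2, 'qpos': array([ 3.60332137e-01,  6.41400707e-01,  1.77051957e+00, -1.04484645e-04,
        7.28513397e-01,  1.27607423e+00]), 'qvel': array([-0.00038486,  0.00037376, -0.00070596,  0.00063592,  0.00032221,
       -0.00024204]), 'joint_torque': array([ 2.45869774e-01, -5.59127462e+01, -1.78213692e+01,  9.75968270e-02,
       -1.73884579e-01,  3.99941200e-03]), 'ee_pos': array([559.65187005, 223.57398184, 222.84026917]), 'orientation': array([2.97451825e+00, 1.01076406e+00, 1.82310463e-03]), 'ft_force': array([ 0.86917141, -0.65723441,  3.55794238]), 'moment': array([-0.09246968,  0.1614945 , -0.00809898]), 'grasp_force': 30.000604391098022, 'width': 14.012869333424295}
```

Call:
step_arm(
  targets=[
    [[0,0,0,0,0,0.95,0],[0,0,0,0,0,0.95,0],[0,0,0,0,0,0.95,0],[0,0,0,0,0,0.95,0],[0,0,0,0,0,0.95,0]],
  ],
)

```text
t: 5.82
ee_pos: [559.8, 223.8, 222.8]
orientation: [2.765, 1.491, 0.003]
ft_force: [1.7, 0.3, 2.5]
width: 13.8
grasp_force: 30.0
```

Call:
step_arm(
  targets=[
    [[0,0,0,0,0,0.95,0],[0,0,0,0,0,0.95,0],[0,0,0,0,0,0.95,0],[0,0,0,0,0,0.95,0],[0,0,0,0,0,0.95,0]],
  ],
)

```text
t: 6.45
ee_pos: [560.1, 223.9, 222.9]
orientation: [2.481, 1.926, 0.004]
ft_force: [1.3, 2.4, 1.1]
width: 13.7
grasp_force: 30.0
```

Call:
step_arm(
  targets=[
    [[0,0,0,0,0,0.95,0],[0,0,0,0,0,0.95,0],[0,0,0,0,0,0.9,0],[0,0,0,0,0,0.6,0],[0,0,0,0,0,0.3,0]],
  ],
)

```text
t: 7.08
ee_pos: [560.3, 224.0, 222.9]
orientation: [2.213, 2.228, 0.005]
ft_force: [3.9, 3.5, 0.7]
width: 13.8
grasp_force: 30.0
```

```bash
cat > st.py <<'E'
from h import *
from scipy.spatial.transform import Rotation as R
ob=readout.get_obs(); M=R.from_rotvec(ob['orientation']).as_matrix()
print('t',ob['t'],'pos',ob['ee_pos'].round(1),'phi',np.arctan2(M[1,1],M[0,1]).round(4),'z',M[:,2].round(4),'F',ob['ft_force'].round(1),'M',ob['moment'].round(3),'w',ob['width'],ob['grasp_force'],'q',ob['qpos'].round(2))
E
python3 st.py
```

```text
t 7.075 pos [560.3 224.  222.9] phi 0.0064 z [ 0.0033  0.0015 -1.    ] F [3.9 3.5 0.7] M [ 0.567 -0.745 -0.083] w 13.821861179789655 30.001675486564636 q [0.36 0.64 1.77 0.   0.73 0.35]
```

Call:
step_arm(
  targets=[
    [[0,0,0,0,0,0.4,0],[0,0,0,0,0,0.4,0],[0,0,0,0,0,0.3,0],[0,0,0,0,0,0,0],[0,0,0,0,0,0,0]],
  ],
)

```text
t: 7.7
ee_pos: [560.9, 224.2, 222.9]
orientation: [2.127, 2.309, 0.008]
ft_force: [6.3, 3.4, -1.4]
width: 13.8
grasp_force: 30.0
```

```bash
python3 st.py
```

```text
t 7.7 pos [560.9 224.2 222.9] phi 0.0823 z [ 0.005   0.0021 -1.    ] F [ 6.3  3.4 -1.4] M [ 0.676 -1.247 -0.093] w 13.833363971178033 30.005710422992706 q [0.36 0.64 1.77 0.   0.73 0.28]
```

Call:
step_arm(
  targets=[
    [[-0.01,0,0.04,0,0,-0.4,0],[0,0,0.1,0,0,0,0],[0,0,0.1,0,0,0,0],[0,0,0.1,0,0,0,0],[0,0,0.1,0,0,0,0]],
  ],
)

```text
t: 8.32
ee_pos: [558.2, 223.3, 243.9]
orientation: [-2.159, -2.281, 0.004]
ft_force: [-0.8, 0.5, -1.2]
width: 13.8
grasp_force: 30.0
```

```bash
python3 st.py
```

```text
t 8.325 pos [558.2 223.3 243.9] phi 0.0548 z [-2.3e-03 -9.0e-04 -1.0e+00] F [-0.8  0.5 -1.2] M [-0.008  0.038  0.002] w 13.80665412149154 29.999897181987762 q [ 0.36  0.61  1.77 -0.    0.77  0.31]
```

Call:
step_arm(
  targets=[
    [[0,0,0.5,0,0,0,0],[-0.1,-0.2,0.5,0,0,0,0],[-0.3,-0.5,0.3,0,0,-0.2,0],[-0.3,-0.5,0,0,0,-0.2,0],[-0.3,-0.55,0,0,0,-0.1,0]],
  ],
)

```text
t: 8.95
ee_pos: [507.7, 135.4, 309.4]
orientation: [-2.199, -2.243, 0.001]
ft_force: [0.2, -0.4, -1.9]
width: 13.9
grasp_force: 30.0
```

Call:
step_arm(
  targets=[
    [[-0.3,-0.55,0,0,0,0,0],[-0.3,-0.55,0,0,0,0,0],[-0.3,-0.55,0,0,0,0,0],[-0.3,-0.55,0,0,0,0,0],[-0.3,-0.4,0,0,0,0,0]],
  ],
)

```text
t: 9.57
ee_pos: [432.7, 5.2, 309.1]
orientation: [-2.199, -2.242, 0.002]
ft_force: [-0.2, -0.1, -2.0]
width: 13.9
grasp_force: 30.0
```

```bash
python3 - <<'E'
from h import *
d=snap('wrist','w2'); snap('side','s2')
a=cv2.imread('pics/w2.png'); cv2.imwrite('pics/c2.png',np.hstack([cv2.resize(a,(480,300)),cv2.resize(cv2.imread('pics/s2.png')[180:320,300:450],(320,300))]))
E
python3 st.py
```

```text
t 9.675 pos [431.9   5.  308.9] phi 0.018 z [-3.1e-03 -1.0e-04 -1.0e+00] F [ 0.4  0.3 -1.1] M [-0.043  0.029  0.002] w 14.095487654421918 29.999592304229736 q [-0.02  0.3   2.11 -0.    0.73 -0.03]
```

View pics/c2.png

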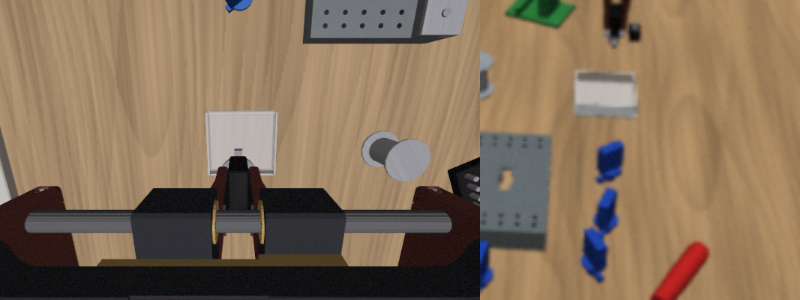

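The gripper holds the knob (at (237,175) in the left half), the frame's hole is empty, and the tray is at (206–277,111–175). I'll cross-check the tray position.

```bash
python3 - <<'E'
from h import *
k=4/3
for u,v in((206,111),(277,111),(275,175),(210,175)): print(atz('w2',u*k,v*k,22).round(0))
E
```

```text
[389.  50.  22.]
[477.  51.  22.]
[480. -33.  22.]
[393. -35.  22.]
```

Call:
step_arm(
  targets=[
    [[0.05,0.05,-0.5,0,0,0,0],[0,0,-0.6,0,0,0,0],[0,0,-0.5,0,0,0,0],[0,0,-0.25,0,0,0,0],[0,0,-0.05,0,0,0,0]],
  ],
)

```text
t: 10.3
ee_pos: [436.4, 8.9, 213.7]
orientation: [-2.198, -2.243, 0.001]
ft_force: [-0.2, 0.3, -1.0]
width: 13.7
grasp_force: 30.0
```

Call:
step_arm(
  targets=[
    [[0,0,0,0,0,0,0],[0,0,-0.02,0,0,0,0],[0,0,-0.02,0,0,0,0],[0,0,0,0,0,0,0],[0,0,0,0,0,0,0]],
  ],
)

```text
t: 10.92
ee_pos: [436.4, 8.6, 212.3]
orientation: [2.199, 2.243, 0.0]
ft_force: [0.3, 0.2, -0.8]
width: 14.0
grasp_force: 30.0
```

```bash
python3 st.py
```

```text
t 10.925 pos [436.4   8.6 212.3] phi 0.0198 z [ 3.e-04 -0.e+00 -1.e+00] F [ 0.3  0.2 -0.8] M [-0.034 -0.002  0.062] w 14.014795056348271 29.999773800373077 q [-0.01  0.51  2.14 -0.    0.49 -0.03]
```

Call:
step_arm(
  targets=[
    [[0,0,-0.015,0,0,0,0],[0,0,-0.015,0,0,0,0],[0,0,-0.01,0,0,0,0],[0,0,0,0,0,0,0],[0,0,0,0,0,0,0]],
  ],
)

```text
t: 11.55
ee_pos: [436.3, 8.5, 210.2]
orientation: [-2.199, -2.243, 0.0]
ft_force: [-0.1, -0.1, -0.6]
width: 13.9
grasp_force: 30.0
```

Call:
step_arm(
  targets=[
    [[0,0,-0.015,0,0,0,0],[0,0,-0.015,0,0,0,0],[0,0,0,0,0,0,0],[0,0,0,0,0,0,0],[0,0,0,0,0,0,0]],
  ],
)

```text
t: 12.18
ee_pos: [436.4, 8.6, 209.7]
orientation: [2.199, 2.243, 0.0]
ft_force: [-4.0, 0.3, 19.6]
width: 13.3
grasp_force: 30.0
```

Call:
step_arm(
  targets=[
    [[0,0,0.014,0,0,0,0],[0,0,0,0,0,0,0.25],[0,0,0,0,0,0,0.4],[0,0,0,0,0,0,0.5],[0,0,0,0,0,0,0.5]],
  ],
)

```text
t: 12.8
ee_pos: [436.3, 8.6, 209.3]
orientation: [-2.199, -2.243, 0.0]
ft_force: [1.3, 0.1, -0.6]
width: 43.6
grasp_force: 0.0
```

Call:
step_arm(
  targets=[
    [[0,0,0.2,0,0,0,0.5],[0,0,0.5,0,0,0,0.5],[0,0,0.7,0,0,0,0.5],[0.1,-0.3,0.6,0,0,-0.5,0.5],[0.2,-0.5,0.2,0,0,-0.5,0.5]],
  ],
)

```text
t: 13.42
ee_pos: [451.6, -31.5, 321.9]
orientation: [2.274, 2.164, 0.004]
ft_force: [0.1, -0.6, 0.7]
width: 43.9
grasp_force: 0.0
```

Call:
step_arm(
  targets=[
    [[0.3,-0.8,0,0,0,-0.8,0.5],[0.3,-0.8,0,0,0,-0.9,0.5],[0.3,-0.8,0,0,0,-0.9,0.5],[0.4,-0.8,0,0,0,-0.9,0.5],[0.3,-0.7,0,0,0,-0.9,0.5]],
  ],
)

```text
t: 14.05
ee_pos: [531.8, -228.0, 320.1]
orientation: [2.582, 1.788, 0.001]
ft_force: [0.2, -0.1, -0.4]
width: 43.8
grasp_force: 0.0
```

```bash
python3 - <<'E'
from h import *
d=snap('wrist','w3'); snap('side','s3')
a=cv2.imread('pics/w3.png'); cv2.imwrite('pics/c3.png',np.vstack([cv2.resize(a[0:250],None,fx=1.25,fy=1.25),cv2.resize(cv2.imread('pics/s3.png')[170:270,290:440],(400,280))[:, :400] if 0 else np.pad(cv2.resize(cv2.imread('pics/s3.png')[170:250,290:420],(455,280)),((0,0),(0,345),(0,0)))]))
E
python3 st.py
```

```text
t 14.15 pos [ 532.5 -229.3  320.3] phi -0.3608 z [ 0.0027 -0.0016 -1.    ] F [-0.1  1.2 -1.1] M [-0.04   0.049  0.089] w 43.90661691424516 0.0 q [-0.43  0.47  1.79 -0.    0.88 -0.07]
```

View pics/c3.png

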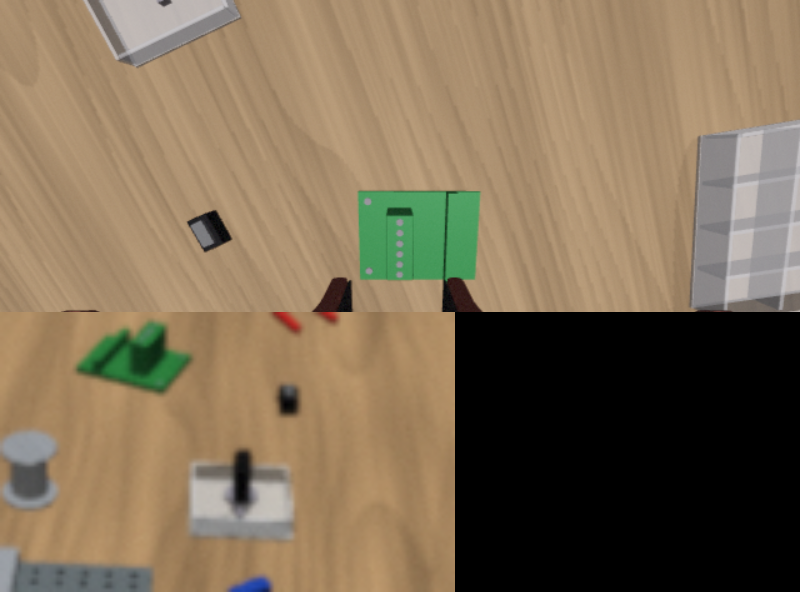

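The knob stands in the tray (242,490 in the lower part). The block's top face spans (387–412,214–279) in the upper part, in line with the picture's axes, and the fingers straddle it.

```bash
python3 - <<'E'
from h import *
W=lambda u,v:('w3',u/1.25,v/1.25)
c=[atz(*W(*p),44) for p in((387,214),(412,214),(412,279),(387,279))]
print('block top',np.mean(c,0).round(1)); e=c[0]+c[1]-c[2]-c[3]; print('yaw',np.arctan2(e[1],e[0])-np.pi/2,np.linalg.norm(e)/2)
print(tri(W(399.5,246.5),('top0',220+684/3.8,160+170/3.8),('side0',230+438/4.2,165+46/4.2)))
p=[atz(*W(*q),6) for q in((359,191),(479,191),(476,279),(361,279))]
e=p[1]-p[0];f=p[2]-p[3];print('plate c',np.mean(p,0).round(1),np.arctan2(e[1],e[0]),np.arctan2(f[1],f[0]),np.linalg.norm(e))
E
```

```text
block top [ 531.6 -228.3   44. ]
yaw -0.3582428375569411 49.84195855218205
(array([ 530. , -227.5,   43.9]), [1.8, 2.8, 4.5])
plate c [ 546.8 -234.9    6. ] -0.36024700690422173 -0.36018424435211316 97.94675601301144
```

Call:
step_arm(
  targets=[
    [[-0.01,0.02,-0.5,0,0,0,0.5],[0,0,-0.7,0,0,0,0.5],[0,0,-0.7,0,0,0,0.5],[0,0,-0.45,0,0,0,0.5],[0,0,-0.2,0,0,0,0.5]],
  ],
)

```text
t: 14.78
ee_pos: [530.2, -224.6, 191.1]
orientation: [-2.578, -1.792, 0.002]
ft_force: [0.3, -0.0, -0.6]
width: 44.0
grasp_force: 0.0
```

Call:
step_arm(
  targets=[
    [[0,0,0,0,0,0,0.5],[0,0,0,0,0,0,0.3],[0,0,0,0,0,0,0],[0,0,0,0,0,0,0],[0,0,0,0,0,0,0]],
  ],
)

```text
t: 15.4
ee_pos: [531.3, -225.6, 192.7]
orientation: [2.58, 1.791, 0.001]
ft_force: [0.8, 0.1, 6.7]
width: 19.8
grasp_force: 30.0
```

```bash
python3 st.py
```

```text
t 15.4 pos [ 531.3 -225.6  192.7] phi -0.3572 z [ 1.5e-03 -6.0e-04 -1.0e+00] F [0.8 0.1 6.7] M [-0.002  0.171  0.049] w 19.841143232182887 30.00084489583969 q [-0.42  0.67  1.83  0.    0.64 -0.07]
```

Call:
step_arm(
  targets=[
    [[0,0,0.1,0,0,0,0],[0,0,0.4,0,0,0,0],[0,0,0.6,0,0,0,0],[0,0.2,0.6,0,0,0,0],[0,0.4,0.44,0,0,0.2,0]],
  ],
)

```text
t: 16.02
ee_pos: [530.9, -195.6, 301.4]
orientation: [2.567, 1.808, 0.002]
ft_force: [-0.7, 0.3, -1.9]
width: 20.1
grasp_force: 30.0
```

Call:
step_arm(
  targets=[
    [[0.02,0.85,0,0,0,0.6,0],[0.02,0.85,0,0,0,0.6,0],[0.02,0.85,0,0,0,0.6,0],[0.02,0.85,0,0,0,0.6,0],[0.02,0.85,0,0,0,0.6,0]],
  ],
)

```text
t: 16.65
ee_pos: [535.6, 18.4, 300.1]
orientation: [2.363, 2.069, 0.001]
ft_force: [-0.8, -0.5, -1.6]
width: 19.9
grasp_force: 30.0
```

Call:
step_arm(
  targets=[
    [[0.02,0.85,0,0,0,0.6,0],[0.02,0.85,0,0,0,0.6,0],[0,0.8,0,0,0,0.5,0],[0,0.7,0,0,0,0.4,0],[0,0.7,0,0,0,0.13,0]],
  ],
)

```text
t: 17.27
ee_pos: [537.6, 213.3, 300.0]
orientation: [2.196, 2.246, 0.001]
ft_force: [-0.5, -0.3, -0.5]
width: 19.8
grasp_force: 30.0
```

Call:
step_arm(
  targets=[
    [[0,0.2,0,0,0,0,0],[0,0.05,-0.2,0,0,0,0],[0,0,-0.3,0,0,0,0],[0,0,-0.2,0,0,0,0],[0,0,0,0,0,0,0]],
  ],
)

```text
t: 17.9
ee_pos: [537.5, 223.7, 262.4]
orientation: [-2.197, -2.244, 0.004]
ft_force: [0.8, -0.3, -0.1]
width: 19.9
grasp_force: 30.0
```

```bash
python3 st.py; python3 - <<'E'
from h import *
snap('wrist','w4'); 
E
```

```text
t 17.9 pos [537.5 223.7 262.4] phi 0.0209 z [-0.0027 -0.0011 -1.    ] F [ 0.8 -0.3 -0.1] M [-0.079  0.079 -0.026] w 19.9382087753287 29.998044669628143 q [ 0.37  0.56  1.81 -0.    0.78  0.35]
```

View pics/w4.png

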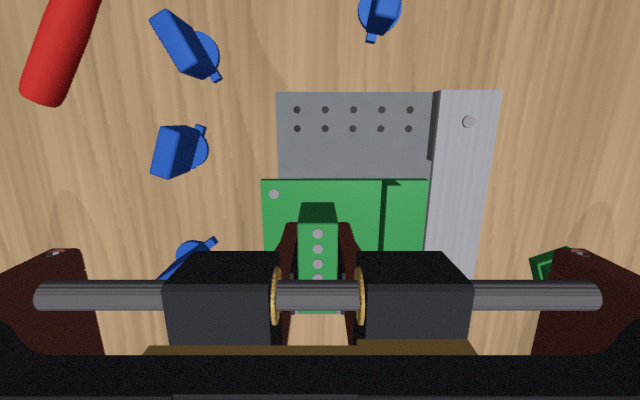

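The carrier is held square above the deck; its left plate edge runs (262,180)–(427,180), the lip edge is from (437,92) downward.

```bash
python3 - <<'E'
from h import *
a,b=atz('w4',262,180,75.7),atz('w4',427,180,75.7);print(a.round(1),b.round(1),np.linalg.norm(a-b),np.arctan2(*(b-a)[[1,0]]))
print('lip', atz('w4',437,92,44).round(1), atz('w4',426,248,44).round(1), 'lip back', atz('w4',500,91,44).round(1),'deck front',atz('w4',276,93,30).round(1))
E
```

```text
[501.  258.4  75.7] [598.8 260.5  75.7] 97.79888187464151 0.021113516738729427
lip [610.7 312.7  44. ] [616.5 202.3  44. ] lip back [651.6 314.2  44. ] deck front [503.7 311.2  30. ]
```

Call:
step_arm(
  targets=[
    [[0,0.02,-0.3,0,0,0,0],[0,0,-0.3,0,0,0,0],[0,0,-0.12,0,0,0,0],[0,0,0,0,0,0,0],[0,0,0,0,0,0,0]],
  ],
)

```text
t: 18.58
ee_pos: [538.0, 225.7, 228.1]
orientation: [2.197, 2.246, 0.001]
ft_force: [-0.7, 0.1, -1.3]
width: 20.1
grasp_force: 30.0
```

```bash
python3 st.py
```

```text
t 18.575 pos [538.  225.7 228.1] phi 0.0221 z [ 4.e-04  1.e-04 -1.e+00] F [-0.7  0.1 -1.3] M [-0.045  0.09  -0.003] w 20.061775722223626 29.998187720775604 q [ 0.38  0.61  1.81 -0.    0.71  0.35]
```

Lower another 5.5 mm, gently, onto the deck.

Call:
step_arm(
  targets=[
    [[0,0,-0.04,0,0,0,0],[0,0,-0.03,0,0,0,0],[0,0,-0.02,0,0,0,0],[0,0,-0.01,0,0,0,0],[0,0,0,0,0,0,0]],
  ],
)

```text
t: 19.2
ee_pos: [537.8, 225.6, 222.9]
orientation: [-2.197, -2.246, 0.0]
ft_force: [-0.4, -0.2, -1.6]
width: 20.1
grasp_force: 30.0
```

```bash
python3 st.py
```

```text
t 19.2 pos [537.8 225.6 222.9] phi 0.0221 z [-1.e-04 -0.e+00 -1.e+00] F [-0.4 -0.2 -1.6] M [-0.026  0.085 -0.019] w 20.05098993516181 29.998014271259308 q [ 0.38  0.62  1.82 -0.    0.7   0.35]
```

Call:
step_arm(
  targets=[
    [[0,0,-0.01,0,0,0,0],[0,0,-0.01,0,0,0,0],[0,0,-0.01,0,0,0,0],[0,0,0,0,0,0,0],[0,0,0,0,0,0,0]],
  ],
)

```text
t: 19.82
ee_pos: [537.8, 225.6, 222.7]
orientation: [2.197, 2.246, 0.0]
ft_force: [-4.1, -1.8, 13.0]
width: 20.2
grasp_force: 30.0
```

Call:
step_arm(
  targets=[
    [[0,0,0.01,0,0,0,0],[0.08,0.002,0,0,0,0,0],[0.1,0.002,0,0,0,0,0],[0.1,0.002,0,0,0,0,0],[0,0,0,0,0,0,0]],
  ],
)

```text
t: 20.45
ee_pos: [552.3, 226.0, 222.8]
orientation: [2.197, 2.245, 0.002]
ft_force: [-0.8, -0.6, 5.5]
width: 19.6
grasp_force: 30.0
```

```bash
python3 st.py
```

```text
t 20.45 pos [552.3 226.  222.8] phi 0.0219 z [ 1.1e-03  5.0e-04 -1.0e+00] F [-0.8 -0.6  5.5] M [-0.186  0.346 -0.001] w 19.61606805024797 30.001308023929596 q [0.37 0.64 1.78 0.   0.72 0.35]
```

Call:
step_arm(
  targets=[
    [[0.05,0.001,0,0,0,0,0],[0.05,0.001,0,0,0,0,0],[0.05,0.001,0,0,0,0,0],[0.05,0.001,0,0,0,0,0],[0,0,0,0,0,0,0]],
  ],
)

```text
t: 21.08
ee_pos: [562.0, 226.2, 222.8]
orientation: [2.197, 2.246, 0.001]
ft_force: [-3.1, 0.1, 8.0]
width: 19.7
grasp_force: 30.0
```

Call:
step_arm(
  targets=[
    [[0.03,0.001,0,0,0,0,0],[0.03,0.001,0,0,0,0,0],[0.02,0,0,0,0,0,0],[0,0,0,0,0,0,0],[0,0,0,0,0,0,0]],
  ],
)

```text
t: 21.7
ee_pos: [564.9, 226.4, 222.8]
orientation: [-2.196, -2.244, 0.003]
ft_force: [-8.8, 0.5, 12.6]
width: 19.5
grasp_force: 30.0
```

```bash
python3 st.py
```

```text
t 21.7 pos [564.9 226.4 222.8] phi 0.0218 z [-2.2e-03 -1.0e-04 -1.0e+00] F [-8.8  0.5 12.6] M [ 0.004  0.97  -0.062] w 19.47774949142807 30.014524161815643 q [0.36 0.65 1.76 0.   0.74 0.34]
```

Call:
step_arm(
  targets=[
    [[0.02,0,0.005,0,0,0,0],[0.02,0,0,0,0,0,0],[0.02,0,0,0,0,0,0],[0,0,0,0,0,0,0],[0,0,0,0,0,0,0]],
  ],
)

```text
t: 22.32
ee_pos: [567.6, 226.4, 222.8]
orientation: [-2.196, -2.244, 0.004]
ft_force: [-9.9, 0.8, 12.5]
width: 20.0
grasp_force: 30.0
```

```bash
python3 st.py
```

```text
t 22.325 pos [567.6 226.4 222.8] phi 0.0219 z [-3.3e-03 -2.0e-04 -1.0e+00] F [-9.9  0.8 12.5] M [ 0.176  1.236 -0.08 ] w 19.969393858780894 30.01357913017273 q [0.36 0.65 1.75 0.   0.74 0.34]
```

Not yet at the lip (force still spring-like). Pressing on.

Call:
step_arm(
  targets=[
    [[0.02,0,0,0,0,0,0],[0.02,0,0,0,0,0,0],[0,0,0,0,0,0,0],[0,0,0,0,0,0,0],[0,0,0,0,0,0,0]],
  ],
)

```text
t: 22.95
ee_pos: [569.3, 226.5, 222.8]
orientation: [-2.195, -2.244, 0.005]
ft_force: [-11.9, 2.0, 12.7]
width: 19.9
grasp_force: 30.0
```

```bash
python3 st.py
```

```text
t 22.95 pos [569.3 226.5 222.8] phi 0.0219 z [-4.1e-03 -3.0e-04 -1.0e+00] F [-11.9   2.   12.7] M [ 0.162  1.43  -0.049] w 19.938817755144576 30.01696676015854 q [0.36 0.65 1.75 0.   0.75 0.34]
```

Call:
step_arm(
  targets=[
    [[0.02,0,0,0,0,0,0],[0.02,0,0,0,0,0,0],[0,0,0,0,0,0,0],[0,0,0,0,0,0,0],[0,0,0,0,0,0,0]],
  ],
)

```text
t: 23.58
ee_pos: [571.0, 226.5, 222.8]
orientation: [-2.195, -2.243, 0.006]
ft_force: [-14.1, 1.0, 14.3]
width: 20.3
grasp_force: 30.0
```

```bash
python3 st.py
```

```text
t 23.575 pos [571.  226.5 222.8] phi 0.0219 z [-4.9e-03 -4.0e-04 -1.0e+00] F [-14.1   1.   14.3] M [0.215 1.639 0.016] w 20.272217667089162 30.020720958709717 q [0.36 0.65 1.74 0.   0.75 0.33]
```

Call:
step_arm(
  targets=[
    [[0.02,0,0,0,0,0,0],[0.02,0,0,0,0,0,0],[0,0,0,0,0,0,0],[0,0,0,0,0,0,0],[0,0,0,0,0,0,0]],
  ],
)

```text
t: 24.2
ee_pos: [572.3, 226.6, 222.8]
orientation: [-2.194, -2.242, 0.008]
ft_force: [-17.3, 2.7, 17.3]
width: 19.7
grasp_force: 30.0
```

```bash
python3 st.py; python3 - <<'E'
from h import *
snap('wrist','w5'); snap('side','s5')
a=cv2.imread('pics/w5.png')[60:260,220:540]; b=cv2.imread('pics/s5.png')[210:310,260:360]
cv2.imwrite('pics/c5.png',np.hstack([cv2.resize(a,(480,300),interpolation=2),cv2.resize(b,(300,300),interpolation=2)]))
E
```

```text
t 24.2 pos [572.3 226.6 222.8] phi 0.0217 z [-7.e-03 -7.e-04 -1.e+00] F [-17.3   2.7  17.3] M [ 0.407  2.225 -0.07 ] w 19.716669758101684 30.035577714443207 q [0.36 0.66 1.74 0.   0.75 0.33]
```

View pics/c5.png

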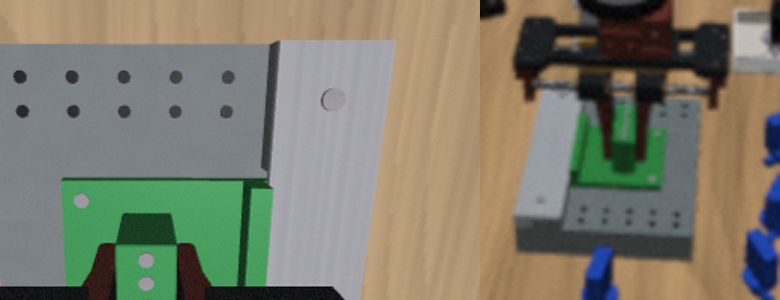

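The carrier sits flat on the deck with its tongue under the lip; the ridge's front top edge at crop (272,187) is right beside the lip's top edge, (281,41)–(271,182). I'll compute the gap.

```bash
python3 - <<'E'
from h import *
W=lambda u,v:('w5',220+u/1.5,60+v/1.5)
for p in((281,41),(271,182)): print('lip',atz(*W(*p),44).round(1))
for p in((272,187),(268,285)): print('ridge front',atz(*W(*p),50).round(1))
print('ridge back',atz(*W(250,187),50).round(1)); print('plate rear',atz(*W(62,179),36).round(1))
# exposed edges along rows of crop, in enlarged gradient terms
im=cv2.imread('pics/w5.png').astype(int)
for v in (190,200,210,220,230): print(v,[tuple(im[v,u]) for u in range(392,410,1)][::2])
E
```

```text
lip [613.5 313.8  44. ]
lip [614.8 264.   44. ]
ridge front [613.6 263.4  50. ]
ridge front [615.8 224.7  50. ]
ridge back [605.6 263.2  50. ]
plate rear [534.5 261.7  36. ]
190 [(np.int64(99), np.int64(163), np.int64(80)), (np.int64(102), np.int64(166), np.int64(84)), (np.int64(102), np.int64(163), np.int64(80)), (np.int64(101), np.int64(164), np.int64(79)), (np.int64(102), np.int64(163), np.int64(79)), (np.int64(159), np.int64(165), np.int64(150)), (np.int64(173), np.int64(169), np.int64(168)), (np.int64(174), np.int64(169), np.int64(168)), (np.int64(171), np.int64(166), np.int64(165))]
200 [(np.int64(101), np.int64(163), np.int64(78)), (np.int64(100), np.int64(162), np.int64(78)), (np.int64(100), np.int64(163), np.int64(80)), (np.int64(99), np.int64(162), np.int64(77)), (np.int64(110), np.int64(164), np.int64(91)), (np.int64(173), np.int64(167), np.int64(167)), (np.int64(174), np.int64(168), np.int64(168)), (np.int64(173), np.int64(168), np.int64(167)), (np.int64(169), np.int64(163), np.int64(163))]
210 [(np.int64(95), np.int64(160), np.int64(75)), (np.int64(96), np.int64(159), np
[... 480 characters left out ...]
p.int64(100), np.int64(160), np.int64(80)), (np.int64(174), np.int64(168), np.int64(168)), (np.int64(174), np.int64(168), np.int64(167)), (np.int64(174), np.int64(167), np.int64(166)), (np.int64(170), np.int64(165), np.int64(164)), (np.int64(170), np.int64(165), np.int64(164))]
230 [(np.int64(96), np.int64(159), np.int64(73)), (np.int64(93), np.int64(158), np.int64(72)), (np.int64(94), np.int64(158), np.int64(72)), (np.int64(116), np.int64(159), np.int64(103)), (np.int64(173), np.int64(168), np.int64(168)), (np.int64(174), np.int64(168), np.int64(168)), (np.int64(171), np.int64(165), np.int64(165)), (np.int64(170), np.int64(165), np.int64(164)), (np.int64(169), np.int64(163), np.int64(163))]
```

Call:
step_arm(
  targets=[
    [[0.02,0,0,0,0,0,0],[0.02,0,0,0,0,0,0],[0,0,0,0,0,0,0],[0,0,0,0,0,0,0],[0,0,0,0,0,0,0]],
  ],
)

```text
t: 24.92
ee_pos: [572.9, 226.6, 222.6]
orientation: [-2.192, -2.24, 0.014]
ft_force: [-22.5, 4.2, 21.9]
width: 20.0
grasp_force: 30.1
```

```bash
python3 st.py; python3 - <<'E'
from h import *
snap('wrist','w6'); im=[cv2.imread(f'pics/{n}.png').astype(float) for n in('w5','w6')]
def edge(im,v,sgn=1): # subpixel: green minus red transition
    r=(im[v-3:v+4,385:415,1]-im[v-3:v+4,385:415,2]).mean(0); return round(385+np.interp(40,-(-r[::-1]) if 0 else r[::-1],np.arange(30)[::-1]),2)
# shift of the ridge rear (plate/ridge dark seam) vs the fixed lip bolt and frame holes
for n,(y0,y1,x0,x1) in dict(ridge=(185,240,375,412),rear=(175,235,250,285),bolt=(110,145,420,460),holes=(100,140,225,380)).items():
    s,_=cv2.phaseCorrelate(im[0][y0:y1,x0:x1].mean(2),im[1][y0:y1,x0:x1].mean(2)); print(n,np.round(s,2))
E
```

```text
t 24.925 pos [572.9 226.6 222.6] phi 0.0216 z [-0.011  -0.0014 -0.9999] F [-22.5   4.2  21.9] M [ 0.571  3.233 -0.069] w 19.96677110128646 30.055328607559204 q [0.36 0.66 1.74 0.   0.76 0.33]
ridge [0.01 0.  ]
rear [ 0.07 -0.02]
bolt [-0.18 -0.25]
holes [ 0.15 -0.14]
```

Grasp point stopped while the force climbed 5 N, and the plate's rear (534.5 + 100 ≈ 634.5) matches the lip edge + 20 mm. So the shoulder is against the lip. One hold row call, then hand in.

Call:
step_arm(
  targets=[
    [[0.01,0,0,0,0,0,0],[0,0,0,0,0,0,0],[0,0,0,0,0,0,0],[0,0,0,0,0,0,0],[0,0,0,0,0,0,0]],
  ],
)

```text
t: 25.6
ee_pos: [573.1, 226.6, 222.6]
orientation: [-2.192, -2.24, 0.015]
ft_force: [-25.8, 3.9, 23.2]
width: 19.9
grasp_force: 30.1
```

```bash
python3 st.py; python3 -c "
from h import *
print(ctrl.close_job())"
```

```text
t 25.6 pos [573.1 226.6 222.6] phi 0.0216 z [-0.0119 -0.0016 -0.9999] F [-25.8   3.9  23.2] M [ 0.639  3.49  -0.057] w 19.937559019597504 30.07500261068344 q [0.36 0.66 1.73 0.   0.76 0.33]
the job is handed in; nothing more can be done
None
```

I handed the job in at 25.6 s: the knob is unlocked and was standing in the small clear tray when last seen, and the arm still holds the carrier pressed home, shoulder against the lip by the force and position readings (about 26 N push).

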